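Lock the index table before drilling

TASK

The flanged ring in the index table's nest is to be drilled next, so lock the table: turn the disc, which has an upright handle to push on, until the slot in its rim faces the lock bar, then push the bar, at its upright tab, through the slot until it is fully home. It is all pushing, nothing is to be picked up: the bar stays down in its guide, the ring stays in its nest, and the other loose things on the bench stay where they are.

Things in the scene. Friction and masses are not known exactly. Their poses are not given: they have to be found in the camera images.
- index_fixture: Index table, fixed: grey round plate (200 mm across, 16 thick) with a tail 84 mm wide to y = -255. Origin: on the disc's axis at bench height; +z up, +y the way the lock bar is pushed (tail to disc). Guide on the tail, mm: floor z 26, y -245 to -92; two side rails 18 apart, y -172 to -92, outer faces x = +-28; two straps over them, top z 44, screw heads to 50.
- index_disc (a joint): Turn of the slotted steel disc about the fixture's z, rad, positive anticlockwise from above, stops at +-1.8. 0: slot faces the lock bar (slot at the fixture's -y, handle at +y). Starts 0.45 to 1.3 off. Friction 0.12 N m (2 to 3 N at the handle) holds it where it is left. Disc 160 mm across, z 24 to 38 mm. The tapered bar centres it from within about 0.08.
- turn_handle (a point): The turning handle: a dark upright round stud on the disc, 16 mm thick, from z = 38 to 82 mm above the bench, 64 mm from the disc's axis, right opposite the slot. The point is on the stud's axis at z = 60 mm.
- slot_mouth (a point): Middle of the mouth of the disc's one slot, at the rim 80 mm from the axis, z = 31 mm; moves with the disc. The slot is 20 mm wide and 32 mm deep (its floor 48 mm from the axis); the mouth widens to 30 mm over its outer 6 mm.
- nest (a point): Centre of the disc's upper face (z = 38 mm); a dark nest ring (77 mm outside, 7 mm high) holds the flanged ring round it.
- lock_bar: Loose flat steel bar 16 x 10 x 128 mm, 0.3 kg, in the guide under the straps; tapered nose (tip 8 mm wide) toward the disc, upright tab at the rear. Origin: underside, at the tab's front face; y along the bar to the nose (118 mm ahead), z up. Slides with 1 to 3 N. In the fixture's frame it starts at y = -222 to -208, z = 26; fully home (tab against the rails' ends) y = -172 mm.
- bar_tab (a point): Middle of the tab's rear face (the face to push): the tab is 32 mm wide, 10 mm thick, 46 mm high (z = 26 to 72 mm above the bench); the point is at z = 52 mm, 10 mm behind the bar's origin. The bench behind it is free.
- bar_nose (a point): Centre of the bar's nose tip, 118 mm ahead of the bar's origin, z = 31 mm.
- flange_ring: The work: a loose turned ring with a flange, 62 mm across, 19 mm high, 0.09 kg, in the nest in the middle of the disc (its top at z = 57 mm). Origin: centre of its underside. It rides round with the disc and is not to be taken out.
- bolt_1: M10 bolt standing on its head, 42 mm high, by the guide; bystander. Origin: centre of its underside.
- bolt_2: Second such bolt, bystander; same origin.
- nut_m16: Large steel nut lying flat, 28 mm across, 13 mm high; bystander. Origin: centre of its underside.
- hex_key: Black hex key lying flat, 76 mm long, on the robot's side of the guide; bystander. Origin: centre of its underside.
- caliper: Slide caliper lying flat, 212 mm long, left of the fixture; bystander. Origin: centre of its underside.
- plug_gauge: Plug gauge lying, 86 mm long, 15 mm high, right of the fixture; bystander. Origin: centre of its underside.
- oil_bottle: Dropper bottle, 32 mm across, 124 mm high, at the back left; bystander. Origin: centre of its underside.
- spigot_1: Turned spigot standing on its flange, 51 mm across, 46 mm high, at the back right; bystander. Origin: centre of its underside.

How it is judged:
By the outcome, as a careful person would: the job done as asked, in the order asked, and still so for the second after the job is handed in, with the robot touching nothing.
It also fails if it takes over 48 s, if anything falls off the work surface, if the arm or the gripper's body presses on something with over 40 N, if the wrist force passes 120 N, or if a joint passes its speed limit or range.

ROBOT

A 7-joint arm with a two-finger parallel gripper is mounted at the origin on a cart in front of the work surface, level with it; the furniture and walls round the work are solid. World frame = base frame: x ahead of the robot, y to its left, z up, the work surface at z = 0. Lengths are in mm, angles in rad, forces in N, time in s.
With the tool pointing down it reaches from about 425 to 950 mm from the base axis. Payload 4.7 kg.
Tool frame: the origin (TCP) lies on the centre line of the jaws, within the pads' length; the fingertips stand 11 mm ahead of it and the grasp point (between the pads) lies 8 mm behind it; z points along the fingers, y is the direction in which the jaws open and shut (so a half turn about z gives the same grasp; the last joint's range is limited). The gripper opens to 85 mm and grips with 20 to 120 N. Pads are 22 mm wide; open, the fingers measure 114 mm over their backs; the gripper's body (76 mm by 85 mm) begins 54 mm behind the grasp point. The pads swing forward as they close: fully open they stand 13 mm farther back than shut.
Start: joints at [1.105, 0.469, -0.049, 1.532, 0.024, 1.141, -0.082], TCP at [285.599, -611.621, 242.335] pointing down, gripper open.
Joint ranges: [-2.59, 2.59], [-0.33, 1.99], [-1.39, 1.29], [0.1, 2.45], [-1.04, 4.18], [0.21, 1.99], [-2.66, 2.66]. Speed limits (rad/s): [2.57, 2.57, 3.14, 3.14, 3.14, 3.14, 3.14].

INTERFACE

Orientations are given as a rotation vector (axis times angle).
In Python, from station import bot gives the robot as it stands. The module is installed in compiled form; this text tells all that it offers.
- The arm moves only by the tool apply_moves, never from a script. Its argument "deltas" is a list of rows, each a list of 5 numbers: the opening, from -1 (shut) to 1 (fully open), then the shift along the tool's x, y, z in mm, then the turn about the tool's z in degrees. In form: [[hand, tx, ty, tz, spin], ...]. A call has 1 to 5 rows; each row shifts and turns the commanded pose from where the row before left it, along the tool's axes as they then stand; what a row does not reach is not made up. A row lasts 1/8 s, in which the tool goes at most 62.5 mm and 10.7 degrees, less where a joint would pass 70% of its speed; a pose out of reach is approached as far as the arm can. A call is refused whole if a number of a shift passes 62.5 or a number of a turn 10.7, either way. A call with a gripper value outside its range is refused whole. The fingers move at their own pace and stop on an object; "newtons" is the grip in N (left out, the last holds). Time passes only in rows, so rows that do not move let the fingers close. It gives the time, the measured TCP pose, the force and the opening at its end, in the units of the state.
- bot.observe(): the state, without advancing time (a new reading comes with each control period).
- bot.snapshot(name): name is "side" or "top" or "wrist"; returns a dict with "img" (480x640x3 uint8, red, green, blue), "fx", "fy", "cx", "cy" (pixels), "rvec" (rotation vector, rad) and "tvec" (3), from world to camera coordinates, as OpenCV has them. Camera axes: x right, y down, z forward; pixel columns grow to the right and rows downward; lengths in mm; the calibration is good to about 2 mm. The wrist camera is an equidistant fisheye: a pixel r from the principal point sees the ray r / f radians off the axis. A picture is of the moment at which its call begins. There is no depth.
- bot.hand_in(): hands the job in, once; it reports no verdict.
The state is a dict: "time": time; "joint_pos": joint angles; "joint_vel": joint speeds; "joint_efforts": joint torques, N m; "eef_pos": TCP position; "tcp_rot": TCP orientation; "force": force on the tool from outside, world axes, zero at the start; "wrist_torque": the same for the moment, N m; "opening": opening from 0.0 (shut) to 1.0 (fully open).
Only numpy, scipy, OpenCV 4.12 (cv2) and the standard library are available. Lean on these libraries where they do the work, as an engineer would, in place of code of your own. Each camera call takes 0.05 s, during which the arm holds its last target. There are 200 camera calls.

## Working session

There is one attempt and no reset: what is moved stays moved. The work goes in short steps, Python scripts to look and compute and a tool call to move; the robot and the scene stay as the last step left them, time stands still between calls to the robot, and variables do not carry over. Pictures are saved under pics/ and viewed, about 8 in all and at most 12, crops included, and the job is handed in when it is done.

Besides the shell and the picture viewer there is one more tool, called as a command line: name --pt "numbers of a row" for each row, then --argument value for the rest. apply_moves: Moves the arm, as the interface text tells. Its arguments: {"type":"object","properties":{"deltas":{"type":"array","items":{"type":"array","items":{"type":"number"}}},"newtons":{"type":"number"}},"required":["deltas"]}

```bash
mkdir -p pics; cat > h.py <<'E'
import numpy as np,cv2,json
from station import bot
def snap(n,f):
    s=bot.snapshot(n); cv2.imwrite(f'pics/{f}.png',s['img'][:,:,::-1])
    c={k:(np.array(s[k]).tolist()) for k in s if k!='img'}; json.dump(c,open(f'pics/{f}.json','w')); return s
def ray(f,u,v,z):
    c=json.load(open(f'pics/{f}.json')); R=cv2.Rodrigues(np.array(c['rvec'],float))[0]; t=np.array(c['tvec'],float).ravel()
    d=R.T@np.array([(u-c['cx'])/c['fx'],(v-c['cy'])/c['fy'],1]); o=-R.T@t
    return o+d*(z-o[2])/d[2]
def proj(f,p):
    c=json.load(open(f'pics/{f}.json')); R=cv2.Rodrigues(np.array(c['rvec'],float))[0]; q=R@np.array(p,float)+np.array(c['tvec'],float).ravel()
    return c['cx']+c['fx']*q[0]/q[2],c['cy']+c['fy']*q[1]/q[2]
E
python3 - <<'E'
from h import *
for n in('top','side'): snap(n,n+'1')
o=bot.observe(); print(o['time'],o['eef_pos'],o['tcp_rot'],o['force'],cv2.Rodrigues(np.array(o['tcp_rot']))[0].round(2))
E
```

```text
0.1 [ 285.367772   -611.1740999   241.36807009] [-3.06531756e+00 -6.80344612e-01  6.54808375e-04] [ 0.84580077 -0.03622391  0.54308052] [[ 0.91  0.42 -0.  ]
 [ 0.42 -0.91  0.  ]
 [-0.   -0.   -1.  ]]
```

View pics/top1.png

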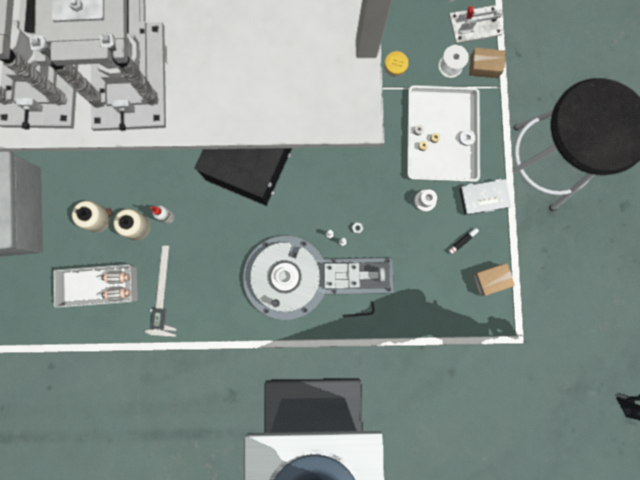

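View pics/side1.png

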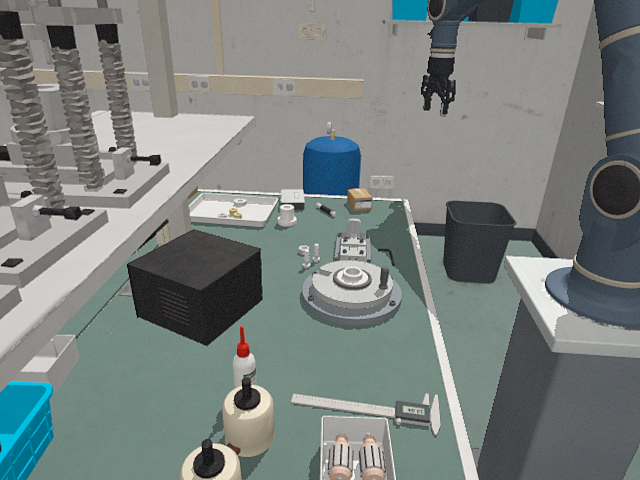

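The top view shows the disc around (284,277), the tail running right to about (392,275), the slot at about (297,252) and the handle at about (272,300). Next is an enlarged crop.

```bash
python3 - <<'E'
from h import *
i=cv2.imread('pics/top1.png')[215:335,235:405]
cv2.imwrite('pics/c1.png',cv2.resize(i,None,fx=4.7,fy=4.7,interpolation=cv2.INTER_CUBIC))
for u,v,z in((284,277,16),(392,275,16)): print(ray('top1',u,v,z))
c=json.load(open('pics/top1.json'));print(c)
E
```

```text
[513.0663689   61.26587459  16.        ]
[ 513.22102984 -194.12228419   16.        ]
{'fx': 495.297146690114, 'fy': 495.297146690114, 'cx': 316.55104542829315, 'cy': 246.45075606648328, 'rvec': [2.1495105357941497, -2.188244224144329, 0.13625118645527126], 'tvec': [-6.235614655457098, 582.5405823821312, 1127.4130769499282]}
```

View pics/c1.png

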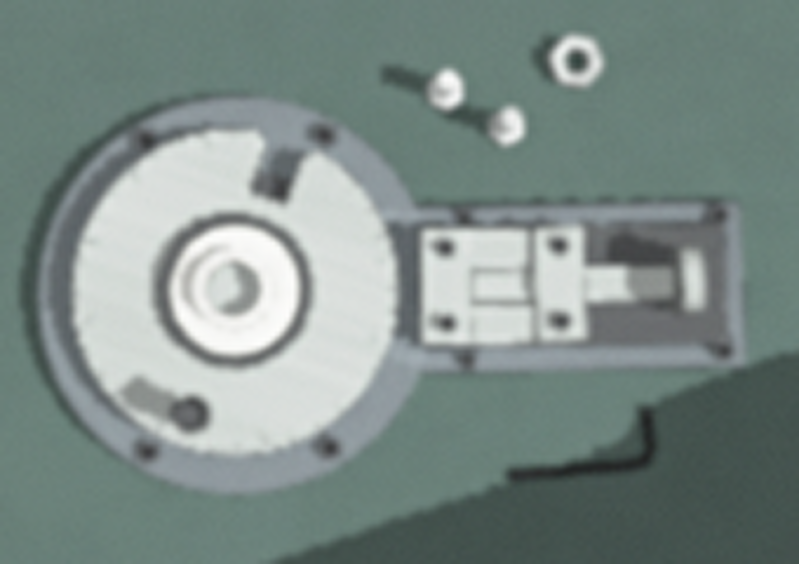

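```bash
python3 - <<'E'
from h import *
def P(x,y,z): return ray('top1',(x+.5)/4.7-.5+235,(y+.5)/4.7-.5+215,z)
c=P(235,291,38);c2=P(236,295,16);e=P(742,284,16);h=P(190,414,82);s=P(289,148,38);t=P(694,279,72);tr=P(705,279,72)
for n,v in dict(disc=c,plate=c2,tail=e,handle=h,slot=s,tab=t,tabrear=tr,bolt1=P(446,90,42),bolt2=P(507,126,42),nut=P(576,60,13),r1=P(640,203,16),r2=P(640,365,16),b1=P(580,284,36),hk=P(645,408,3),hk2=P(510,475,3),hk3=P(645,462,3)).items(): print(n,v.round(1),np.linalg.norm((v-c)[:2]).round(1))
f=c-e; print('tail dir',np.arctan2(f[1],f[0]))
fa=np.arctan2(*( (h-c)[1::-1])); sa=np.arctan2(*((s-c)[1::-1])); print(fa,sa)
E
```

```text
disc [513.   58.7  38. ] 0.0
plate [512.2  59.3  16. ] 1.1
tail [ 513.1 -195.3   16. ] 253.9
handle [453.1  78.2  82. ] 63.0
slot [583.4  31.1  38. ] 75.6
tab [ 513. -163.   72.] 221.7
tabrear [ 512.9 -168.3   72. ] 227.0
bolt1 [610.6 -47.3  42. ] 144.1
bolt2 [592.1 -77.1  42. ] 157.1
nut [ 628.9 -115.1   13. ] 208.9
r1 [ 554.9 -145.1   16. ] 208.1
r2 [ 473.5 -142.6   16. ] 205.1
b1 [ 513.5 -111.7   36. ] 170.4
hk [ 452. -146.    3.] 213.6
hk2 [419.7 -76.9   3. ] 164.5
hk3 [ 424.9 -145.2    3. ] 222.1
tail dir 1.5713243158974681
2.8262641615919835 -0.3730397011160482
```

The geometry agrees with the drawing: disc axis at (513,59), fixture +y along world +y, handle at (453,79) and the disc about +1.23 off. The handle therefore goes clockwise to (513,123). My plan is to straddle the stud with part-open jaws and push it round.

apply_moves --pt "-0.1 43 -37 0 0" --pt "-0.1 43 -37 0 0" --pt "-0.1 43 -37 0 0" --pt "-0.1 43 -37 0 0" --pt "-0.1 43 -37 0 0"

```text
time: 0.72
eef_pos: [402.5, -351.1, 242.1]
tcp_rot: [-3.067, -0.681, 0.0]
force: [0.9, 0.3, 0.9]
opening: 0.45
```

apply_moves --pt "-0.1 43 -37 0 0" --pt "-0.1 43 -37 0 0" --pt "-0.1 23.5 -49.5 0 0" --pt "-0.1 23.5 -49.5 0 0" --pt "-0.1 23.5 -49.5 0 0"

```text
time: 1.35
eef_pos: [449.4, -83.4, 242.1]
tcp_rot: [3.067, 0.681, -0.0]
force: [1.0, 0.1, -0.6]
opening: 0.447
```

apply_moves --pt "-0.1 0 0 0 -10.5" --pt "-0.1 0 0 0 -10.5" --pt "-0.1 0 0 0 -10.5" --pt "-0.1 0 0 0 -10.5" --pt "-0.1 0 0 0 -10.5"

```text
time: 1.98
eef_pos: [449.5, -85.2, 242.0]
tcp_rot: [-2.443, -1.974, 0.001]
force: [-0.0, -0.6, 0.0]
opening: 0.448
```

apply_moves --pt "-0.1 0 0 0 -10.5" --pt "-0.1 0 0 0 -10.5" --pt "-0.1 0 0 0 -10.5" --pt "-0.1 0 0 0 -10.5" --pt "-0.1 0 0 0 -10.5"

```text
time: 2.6
eef_pos: [449.5, -85.2, 242.0]
tcp_rot: [-1.318, -2.851, 0.0]
force: [-0.6, 0.5, -0.6]
opening: 0.447
```

apply_moves --pt "-0.1 0 0 0 -10" --pt "-0.1 0 0 0 -10" --pt "-0.1 0 0 0 -10" --pt "-0.1 0 0 0 0"

```text
time: 3.1
eef_pos: [449.5, -85.3, 242.0]
tcp_rot: [-0.548, -3.093, -0.0]
force: [-0.8, -0.4, -0.1]
opening: 0.448
```

apply_moves --pt "-0.1 17.7 51.8 0 0" --pt "-0.1 17.7 51.8 0 0" --pt "-0.1 17.7 51.8 0 0" --pt "-0.1 0 0 60 0" --pt "-0.1 0 0 60 0"

```text
time: 3.72
eef_pos: [453.7, 79.7, 121.5]
tcp_rot: [0.547, 3.091, 0.001]
force: [0.5, -0.8, -0.7]
opening: 0.448
```

apply_moves --pt "-0.1 0 0 20 0" --pt "-0.1 0 0 0 0"

```text
time: 3.98
eef_pos: [451.8, 78.8, 100.9]
tcp_rot: [-0.547, -3.09, 0.002]
force: [-0.0, -0.1, -0.2]
opening: 0.449
```

```bash
python3 - <<'E'
from h import *
snap('wrist','w1');snap('side','side2')
a=cv2.imread('pics/w1.png');b=cv2.imread('pics/side2.png')[200:360,270:440]
a=cv2.resize(a,(480,360));b=cv2.resize(b,(320,301))
o=np.zeros((360,800,3),np.uint8);o[:,:480]=a;o[:301,480:]=b
cv2.imwrite('pics/m1.png',o);print(bot.observe()['eef_pos'])
E
```

```text
[453.65391211  79.26322592 103.00164919]
```

View pics/m1.png

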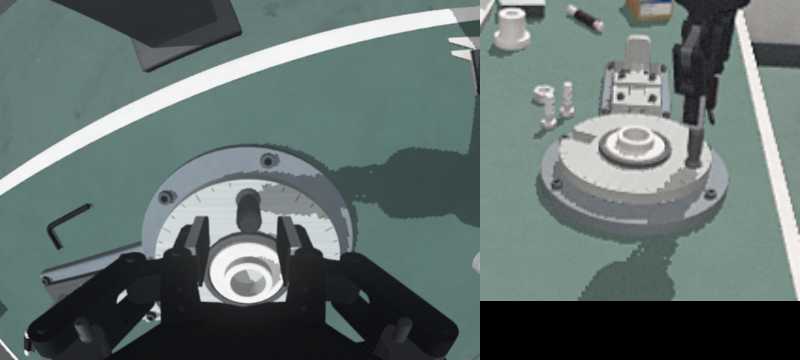

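The handle top at (250,195) in the wrist view sits midway between the fingers, at (200,245) and (287,245). The side view shows the fingers above the stud. Descending.

apply_moves --pt "-0.1 0 0 14 0" --pt "-0.1 0 0 14 0" --pt "-0.1 0 0 14 0" --pt "-0.1 0 0 0 0"

```text
time: 4.58
eef_pos: [452.0, 78.8, 59.0]
tcp_rot: [-0.544, -3.091, 0.001]
force: [-0.6, 0.0, 0.3]
opening: 0.453
```

apply_moves --pt "-0.4 0 0 0 0" --pt "-0.4 0 0 0 0" --pt "-0.4 -0.8 10 0 9" --pt "-0.4 -0.8 10 0 9" --pt "-0.4 0 0 0 0" --newtons 20

```text
time: 5.2
eef_pos: [463.3, 97.1, 60.8]
tcp_rot: [1.018, 2.971, 0.001]
force: [0.1, -0.8, -0.2]
opening: 0.301
```

apply_moves --pt "-0.4 0.3 10 0 9" --pt "-0.4 0.3 10 0 9" --pt "-0.4 0.3 10 0 9" --pt "-0.4 0 0 0 0"

```text
time: 5.7
eef_pos: [484.4, 117.7, 60.5]
tcp_rot: [1.681, 2.653, 0.001]
force: [-0.6, -0.2, 0.5]
opening: 0.301
```

```bash
python3 - <<'E'
from h import *
o=bot.observe();p=np.array(o['eef_pos'])-[512.8,59,0];R=cv2.Rodrigues(np.array(o['tcp_rot']))[0]
print(o['eef_pos'],np.hypot(*p[:2]),np.degrees(np.arctan2(p[1],p[0])),np.degrees(np.arctan2(R[1,0],R[0,0])),o['force'])
E
```

```text
[484.3818537  117.66793758  60.53990141] 65.18832671122036 115.84507102215959 115.26259907280216 [-0.64682773 -0.22932846  0.45559878]
```

apply_moves --pt "-0.4 -0.3 8.9 0 8" --pt "-0.4 -0.3 8.9 0 8" --pt "-0.4 -0.3 5.6 0 5" --pt "-0.4 0 3.3 0 3" --pt "-0.4 0 0 0 0"

```text
time: 6.32
eef_pos: [508.9, 124.2, 60.2]
tcp_rot: [-2.197, -2.245, 0.0]
force: [-1.0, 0.5, -0.7]
opening: 0.3
```

```bash
python3 - <<'E'
from h import *
snap('side','side3');snap('wrist','w3');snap('top','top3')
o=bot.observe();p=np.array(o['eef_pos'])-[512.8,59,0];R=cv2.Rodrigues(np.array(o['tcp_rot']))[0]
print(o['eef_pos'],np.hypot(*p[:2]),np.degrees(np.arctan2(p[1],p[0])),np.degrees(np.arctan2(R[1,0],R[0,0])),o['force'])
a=cv2.resize(cv2.imread('pics/top3.png')[215:335,235:405],(480,339));b=cv2.resize(cv2.imread('pics/side3.png')[200:360,270:440],(320,301))
q=np.zeros((339,800,3),np.uint8);q[:,:480]=a;q[:301,480:]=b;cv2.imwrite('pics/m3.png',q)
E
```

```text
[508.88544666 124.08478832  60.21350648] 65.20240331405112 93.44193358859732 91.15553886843628 [-2.50784149  0.91958975 -0.29446343]
```

View pics/m3.png

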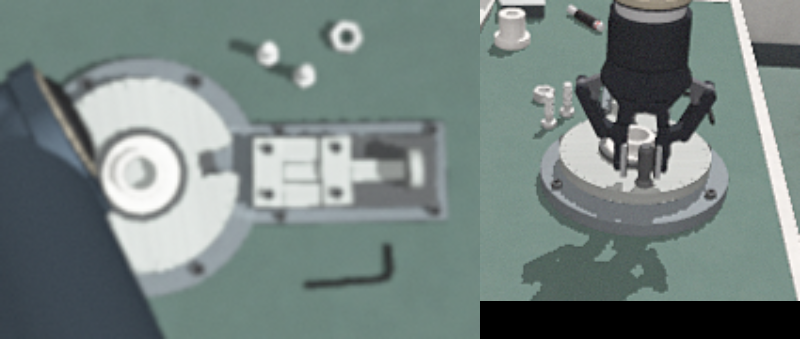

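The top view shows the slot mouth at about (210,161), roughly 7 mm off the bar axis at row 170. Pushing the last bit gently.

apply_moves --pt "-0.4 0 3 0 0" --pt "-0.4 0 2.5 0 0" --pt "-0.4 0 2 0 0" --pt "-0.4 0 0 0 0" --pt "-0.4 0 0 0 0"

```text
time: 7.1
eef_pos: [517.6, 123.8, 60.4]
tcp_rot: [2.201, 2.24, 0.001]
force: [0.2, 0.5, 0.2]
opening: 0.301
```

```bash
python3 - <<'E'
from h import *
snap('top','top4')
o=bot.observe();print(o['eef_pos'],o['force'])
i=cv2.imread('pics/top4.png')[245:310,255:345]
cv2.imwrite('pics/c4.png',cv2.resize(i,None,fx=8,fy=8,interpolation=cv2.INTER_CUBIC))
for p in((512.8,-21,38),(512.8,11,38),(512.8,59,57),(513.5,-150,36)):
  u,v=proj('top4',p);print((u-255+.5)*8-.5,(v-245+.5)*8-.5)
E
```

```text
[517.5955069  123.73331432  60.44790693] [-0.84963321  0.41771458  0.30592595]
515.6014075223316 251.40356905111912
405.1206204842656 253.38145681485912
235.7071302786362 252.8479671799373
959.1870622561564 241.42004555433368
```

View pics/c4.png

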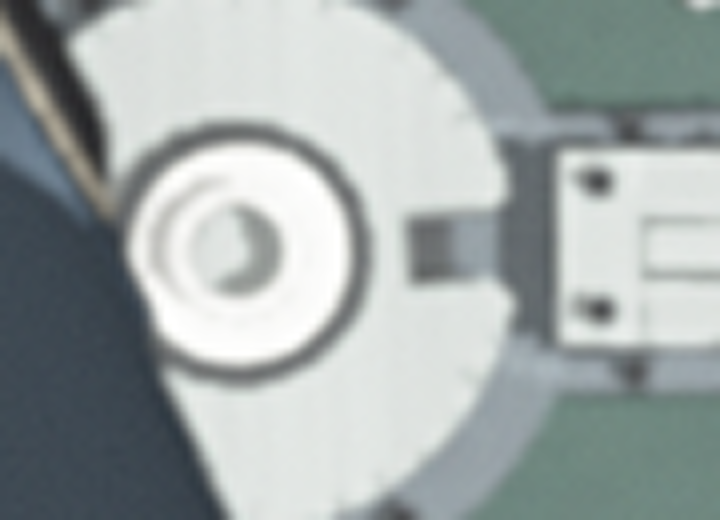

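The slot (edges at rows 215 and 283, centre about 249) now lines up with the bar and straps (centre about 248). Lifting clear and going behind the tab.

apply_moves --pt "-0.4 0 -4 0 0" --pt "-0.4 0 0 -50 0" --pt "-0.4 0 0 -50 1" --pt "-1 -55 0 0 0" --pt "-1 -55 0 0 0"

```text
time: 7.78
eef_pos: [513.6, 13.1, 161.5]
tcp_rot: [2.217, 2.222, 0.003]
force: [1.2, 0.0, -0.2]
opening: -0.002
```

apply_moves --pt "-1 -55 0 0 0" --pt "-1 -55 0 0 0" --pt "-1 -55 0 0 0" --pt "-1 -43 0 0 0" --pt "-1 0 0 0 0"

```text
time: 8.4
eef_pos: [512.3, -198.7, 160.3]
tcp_rot: [2.228, 2.212, -0.002]
force: [-0.5, 1.3, 0.8]
opening: -0.002
```

```bash
python3 - <<'E'
from h import *
snap('top','top5')
o=bot.observe();print(o['eef_pos'],o['tcp_rot'],o['opening'])
i=cv2.imread('pics/top5.png')[235:325,235:405]
cv2.imwrite('pics/c5.png',cv2.resize(i,None,fx=4.7,fy=4.7,interpolation=cv2.INTER_CUBIC))
E
```

```text
[ 512.65050664 -195.69881198  160.28369899] [ 2.22474862e+00  2.21742955e+00 -5.08644977e-04] 0.0002459219869149423
```

View pics/c5.png

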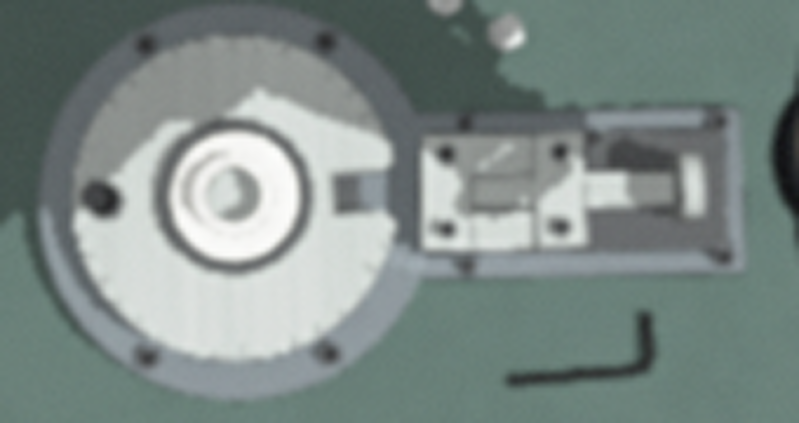

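The disc is aligned: slot at (362,191), handle at (100,199), bar at row 187. The bar is unmoved and its tab is at (694,185). Descending behind the tab.

apply_moves --pt "-1 0 0 50 0" --pt "-1 0 0 50 0" --pt "-1 0 0 6 0" --pt "-1 6 0 0 0" --pt "-1 0 0 0 0"

```text
time: 9.07
eef_pos: [514.9, -187.0, 56.4]
tcp_rot: [2.217, 2.222, 0.003]
force: [-0.0, -0.9, 0.5]
opening: -0.001
```

apply_moves --pt "-1 6 0 0 0" --pt "-1 6 0 0 0" --pt "-1 6 0 0 0" --pt "-1 6 0 0 0" --pt "-1 0 0 0 0"

```text
time: 9.7
eef_pos: [513.4, -163.2, 54.4]
tcp_rot: [2.22, 2.223, 0.001]
force: [0.6, -1.2, 1.0]
opening: -0.0
```

```bash
python3 - <<'E'
from h import *
snap('side','side6');snap('top','top6')
o=bot.observe();print(o['eef_pos'],o['force'])
a=cv2.resize(cv2.imread('pics/top6.png')[225:325,235:405],(480,282));b=cv2.resize(cv2.imread('pics/side6.png')[200:340,290:420],(320,345))
q=np.zeros((345,800,3),np.uint8);q[:282,:480]=a;q[:,480:]=b;cv2.imwrite('pics/m6.png',q)
E
```

```text
[ 513.13083996 -163.22791419   54.12832167] [ 1.43627345 -1.09078227  1.07873162]
```

View pics/m6.png

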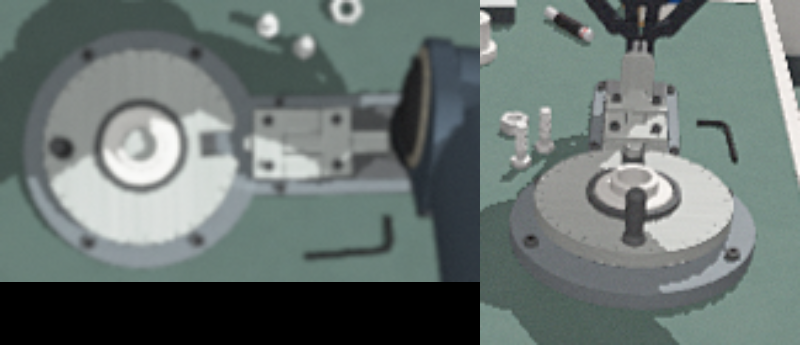

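The nose has come out of the straps at (248,143), heading for the slot mouth at (225,143). Continuing the push.

apply_moves --pt "-1 5 0 0 0" --pt "-1 5 0 0 0" --pt "-1 5 0 0 0" --pt "-1 5 0 0 0" --pt "-1 0 0 0 0"

```text
time: 10.42
eef_pos: [512.9, -142.5, 54.1]
tcp_rot: [-2.219, -2.223, -0.001]
force: [-0.2, 0.2, 0.0]
opening: -0.001
```

apply_moves --pt "-1 3 0 0 0" --pt "-1 2 0 0 0" --pt "-1 2 0 0 0" --pt "-1 0 0 0 0"

```text
time: 10.92
eef_pos: [513.1, -136.5, 54.3]
tcp_rot: [-2.22, -2.222, -0.0]
force: [-0.0, -0.1, 0.2]
opening: 0.001
```

apply_moves --pt "-1 1.5 0 0 0" --pt "-1 1.5 0 0 0" --pt "-1 0 0 0 0"

```text
time: 11.3
eef_pos: [513.2, -133.7, 54.3]
tcp_rot: [-2.221, -2.222, -0.0]
force: [-0.6, -0.9, -1.4]
opening: -0.004
```

apply_moves --pt "-1 1 0 0 0" --pt "-1 0 0 0 0"

```text
time: 11.55
eef_pos: [513.1, -132.8, 54.3]
tcp_rot: [2.221, 2.222, 0.0]
force: [-1.0, -1.4, -0.5]
opening: 0.004
```

apply_moves --pt "-1 1 0 0 0" --pt "-1 0 0 0 0"

```text
time: 11.8
eef_pos: [513.2, -132.7, 54.4]
tcp_rot: [2.221, 2.221, -0.001]
force: [-0.4, -2.9, -1.0]
opening: 0.0
```

apply_moves --pt "-1 1 0 0 0" --pt "-1 0 0 0 0"

```text
time: 12.05
eef_pos: [513.2, -132.7, 54.4]
tcp_rot: [2.221, 2.219, -0.002]
force: [0.0, -6.4, -1.0]
opening: -0.001
```

apply_moves --pt "-1 1 0 0 0" --pt "-1 0 0 0 0"

```text
time: 12.3
eef_pos: [513.1, -132.6, 54.5]
tcp_rot: [2.221, 2.218, -0.003]
force: [0.6, -7.6, -2.1]
opening: -0.003
```

It has reached a hard stop at the expected place: TCP y = -132.7 against about -134, with the force rising. I'll press once more, then back off, lift and look.

apply_moves --pt "-1 1.5 0 0 0" --pt "-1 0 0 0 0" --pt "-1 -15 0 0 0" --pt "-1 -15 0 0 0" --pt "-1 0 0 0 0"

```text
time: 12.92
eef_pos: [513.1, -159.5, 54.3]
tcp_rot: [2.223, 2.219, 0.0]
force: [-0.5, 0.3, 0.1]
opening: -0.003
```

apply_moves --pt "-1 0 0 -50 0" --pt "-1 0 0 -50 0" --pt "-1 -50 0 -30 0" --pt "-1 -50 0 0 0" --pt "-1 0 0 0 0"

```text
time: 13.55
eef_pos: [512.3, -262.6, 184.6]
tcp_rot: [2.227, 2.213, -0.002]
force: [-0.9, 1.3, -0.6]
opening: -0.005
```

```bash
python3 - <<'E'
from h import *
snap('side','side7');snap('top','top7')
o=bot.observe();print(o['eef_pos'],o['force'],o['time'])
a=cv2.resize(cv2.imread('pics/top7.png')[205:325,235:405],(480,339),interpolation=cv2.INTER_CUBIC);b=cv2.resize(cv2.imread('pics/side7.png')[200:340,290:420],(320,345))
q=np.zeros((345,800,3),np.uint8);q[:339,:480]=a;q[:,480:]=b;cv2.imwrite('pics/m7.png',q)
k=480/170
for n,p in dict(tabtop=(513,-118,72),nose=(513,5,36),b1=(610.6,-47.3,42),b2=(592,-77,42)).items():
  u,v=proj('top7',p);print(n,(u-234.5)*k,(v-204.5)*k)
E
```

```text
[ 513.04469857 -257.51557296  183.92388034] [-0.04881795  0.21425352  0.83273309] 13.65
tabtop 360.9070213315697 197.13047966027568
nose 206.95534207489118 202.30181269376448
b1 268.2764562704871 82.59683043924463
b2 304.7481548874298 104.33170468719501
```

View pics/m7.png

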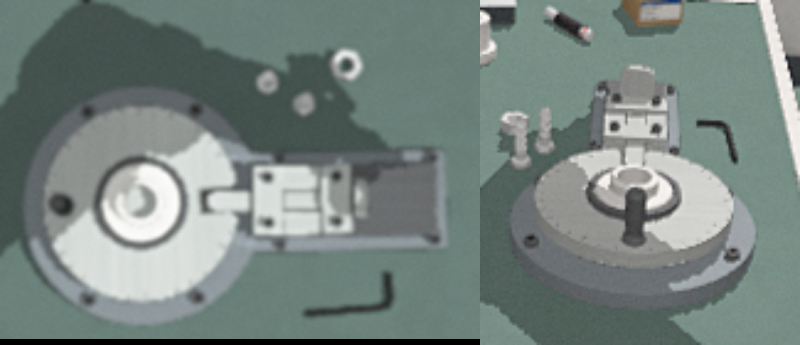

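The bar is in the slot. The nose tip is at about (207,201) against a predicted (207,202), and the tab is at about (361,197) against (361,197), against the rail ends. The ring is in its nest, and the bolts, nut and hex key are unmoved. Handing in.

```bash
python3 -c "
from station import bot
print(bot.hand_in())"
```

```text
the job is handed in; nothing more can be done
None
```

The table is locked and the job is handed in at about 13.7 s, well under the 48 s limit.

- **Disc:** I turned it about 1.23 rad clockwise by pushing the handle between part-open jaws, until the slot faced the bar.
- **Bar:** I pushed it at its tab with the gripper shut, about 45 mm, until it hit a hard stop. The tool stopped at y = -132.7 where I had predicted about -134. I read 7.6 N, then pressed 1.5 mm further without reading the force.
- **Last picture:** Taken with the gripper clear. The nose and tab were within about 1 pixel of the fully home position, and the ring was in its nest. The bolts, nut and hex key had not moved.
- **Not checked:** I did not measure the caliper, plug gauge, oil bottle and spigot again at the end. The arm never went down near them.

No check failed. The only disagreement was the roughly 1 mm at the stop, which is within the 2 mm calibration.

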